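# Swing the dispenser spout over the blue flask and press start

## Robot

A 6-joint arm with a two-finger parallel gripper is mounted at the origin on a cart in front of the work surface, level with it; the furniture and walls round the work are solid. World frame = base frame: x ahead of the robot, y to its left, z up, the work surface at z = 0. Lengths are in m, angles in rad, forces in N, time in s.
With the tool pointing down it reaches from about 0.375 to 0.975 m from the base axis. Payload 3.8 kg.
Tool frame: the origin (TCP) lies midway between the tips of the shut fingers; the grasp point (between the pads) lies 19 mm behind it; z points along the fingers, y is the line along which they close (so a half turn about z gives the same grasp; the last joint's range is limited). The gripper opens to 85 mm and grips with 20 to 120 N. Pads are 22 mm wide; open, the fingers measure 114 mm over their backs; the gripper's body (76 mm by 85 mm) begins 54 mm behind the grasp point. The pads swing forward as they close: fully open they stand 13 mm farther back than shut.
Start: joints at [-1.225, 0.264, 1.604, -0, 1.274, -0.037], TCP at [0.252, -0.626, 0.194] pointing down, gripper open.
Joint ranges: [-2.63, 2.63], [-0.94, 2.18], [0.31, 2.57], [-1.31, 4.45], [0, 2.66], [-2.55, 2.55]. Speed limits (rad/s): [2.57, 2.57, 3.14, 3.14, 3.14, 3.14].

## Interface

Orientations are given as a rotation vector (axis times angle).
In Python, from workcell import bot gives the robot as it stands.
- The arm moves only by the tool step_arm, never from a script. Its argument "motion" is a list of rows, each a list of 5 numbers: the finger opening in cm, from 0 to 8.54, then the shift along the tool's x, y, z in cm, then the turn about the tool's z in degrees. In form: [[claw, dx, dy, dz, twist], ...]. A call has 1 to 20 rows; each row is the pose to reach, as a shift and turn from the pose commanded when the call began, along the tool's axes at that moment; what a row does not reach only later rows make up. A row lasts 1/10 s, in which the tool goes at most 50 mm and 8.59 degrees, less where a joint would pass 70% of its speed; a pose out of reach is approached as far as the arm can. A call with a gripper value outside its range is refused whole. The fingers move at their own pace and stop on an object; "force" is the grip in N (left out, the last holds). Time passes only in rows, so rows that repeat a pose let the fingers close. It gives the time, the measured TCP pose, the force, the opening and the grip force at its end, in the units of the state.
- bot.read_state(): the state, without advancing time (a new reading comes with each control period).
- bot.read_camera(name): name is "side" or "top" or "wrist"; returns (picture, depth): 480x640x3 uint8, red, green, blue; 480x640 float32, m along the optical axis (not along the pixel's ray), 0 where there is no reading.
- bot.calibration(name): a dict with "mtx" (3x3 intrinsics, pixels), "origin" and "orientation" of the camera in the world; the wrist camera has in their place "T_tool_cam" (4x4, takes a point from camera to tool coordinates, whose origin is the TCP and whose axes are the flange's). Camera axes: x right, y up, looking along -z (the intrinsics and any distortion apply to the point x, -y, -z); pixel columns grow to the right and rows downward; lengths in m; the calibration is good to about 2 mm. A picture is of the moment at which its call begins: read the wrist's pose just before it. calibration takes no time and is no camera call.
- bot.finish_job(): hands the job in; it is judged then, once.
The state is a dict: "time": time; "q": joint angles; "joint_vel": joint speeds; "joint_torque": joint torques, N m; "tool_pos": TCP position; "tcp_rot": TCP orientation; "wrist_force": force on the tool from outside, world axes, zero at the start; "torque": the same for the moment, N m; "width": opening from 0.0 (shut) to 1.0 (fully open); "grip_force": force on a finger pad.
Only numpy, scipy, OpenCV 4.12 (cv2) and the standard library are available. Lean on these libraries where they do the work, as an engineer would, in place of code of your own. Each camera call takes 0.05 s, during which the arm holds its last target. There are 200 camera calls.

## Task

Gently push the dispenser's yellow arm round with a fingertip until its spout stands over the middle of the mouth of the flask of blue solution, then press the green start button on top of the column and let it come back up. Do not press start before the spout is over that flask. Grasp and lift nothing, and leave all the glassware and bottles standing where they are.

Things in the scene. Friction and masses are not known exactly. Their poses are not given: they have to be found in the camera images.
- swivel (a joint): Angle of the yellow swivel arm about the upright pivot, rad. At 0 the arm points along the dispenser's own -x; it grows anticlockwise seen from above (towards the dispenser's -y), so the arm's world direction angle is pi + the dispenser's yaw + this value. It can turn from -1.75 to 1.9 and starts between 1.4 and 1.65, outside the row of vessels. It turns against dry friction of about 0.09 N m (about 1 N at 0.1 m from the pivot) and stays where it is left.
- spout (a point): Lower tip of the steel spout under the free end of the yellow arm, 150 mm from the pivot axis and 176 mm above the worktop; it moves with the arm. The arm is a straight level bar 14 mm wide, its faces from 183 to 205 mm above the worktop, running radially from the pivot hub (22 mm radius) to 154 mm from the axis; a thin steel tube on it and a small cap above the spout reach 211 mm.
- pivot (a point): Point on the upright pivot axis of the arm, at the arm's mid height, 194 mm above the worktop; axes are the dispenser's.
- dispenser: Fixed bench dispenser: white pump case 110 x 110 x 50 mm with a 28 mm thick steel column on its middle that carries the yellow swivel arm and, on top, the start button. Origin at the centre of its underside, on the pivot axis. Nothing of it moves but arm and button.
- start (a joint): Travel of the green start button, m: 0 up, 0.006 fully down; it counts as pressed beyond 0.004. It moves straight down against a spring (about 5 N fully down) and springs back when released.
- start_top (a point): Centre of the top face of the green start button (13 mm radius), on the pivot axis at the top of the column, 232 mm above the worktop when up. The button is pressed straight down.
- blue_flask: Open conical glass flask with blue solution, 102 mm diameter at the foot, 167 mm tall, its mouth on its axis at the top. Origin at the centre of its underside. It stands, loose, in one of the three places 144 to 156 mm from the pivot axis, under the circle that the spout describes.
- stoppered_flask: Clear conical flask with an orange-red stopper, 88 mm diameter, 165 mm tall, loose, in another of the three places. Origin at the centre of its underside. Leave it alone.
- beaker: Small glass beaker with cream-coloured contents, 56 x 62 mm, 72 mm tall, loose, in the remaining place. Origin at the centre of its underside. Leave it alone.
- wash_bottle: White squeeze wash bottle with a red curved tube, 68 x 110 x 230 mm, loose, to the right of the dispenser. Origin at the centre of its underside. Leave it alone.
Not all that is in view belongs to the job. Leave any purple look-alike of the blue_flask alone.

How it is judged:
By the outcome, as a careful person would: the job done as asked, in the order asked, and still so for the second after the job is handed in, with the robot touching nothing.
It also fails if it takes over 54 s, if anything falls off the work surface, if the arm or the gripper's body presses on something with over 40 N, if the wrist force passes 120 N, or if a joint passes its speed limit or range.

## Working session

There is one attempt and no reset: what is moved stays moved. The work goes in short steps, Python scripts to look and compute and a tool call to move; the robot and the scene stay as the last step left them, time stands still between calls to the robot, and variables do not carry over. Pictures are saved under pics/ and viewed, at most 10 in all, crops included, and the job is handed in when it is done.

Besides the shell and the picture viewer there is one more tool, called as a command line: name --pt "numbers of a row" for each row, then --argument value for the rest. step_arm: Moves the arm, as the interface text tells. Its arguments: {"type":"object","properties":{"motion":{"type":"array","items":{"type":"array","items":{"type":"number"}}},"force":{"type":"number"}},"required":["motion"]}

```bash
mkdir -p pics; cat > h.py <<'E'
import numpy as np,cv2
from workcell import bot
from scipy.spatial.transform import Rotation as R
def cam(n):
    c=bot.calibration(n); return c
def Rm(o):
    o=np.array(o,float); return o if o.shape==(3,3) else R.from_rotvec(o).as_matrix() if o.size==3 else R.from_quat(o).as_matrix()
def ray(c,u,v):
    m=np.array(c["mtx"]); d=np.array([(u-m[0,2])/m[0,0],-(v-m[1,2])/m[1,1],-1.]); return np.array(c["origin"]),Rm(c["orientation"])@d
def onplane(c,u,v,z):
    o,d=ray(c,u,v); return o+d*(z-o[2])/d[2]
def depthpts(c,D,us,vs):
    return np.array([ray(c,u,v)[0]+ray(c,u,v)[1]*D[v,u] for u,v in zip(us,vs)])
E
python3 - <<'E'
from h import *
for n in("top","side"):
    p,d=bot.read_camera(n); cv2.imwrite(f"pics/{n}0.png",p[:,:,::-1]); np.savez(f"{n}0.npz",p=p,d=d); print(n,bot.calibration(n))
s=bot.read_state(); print(s)
E
```

```text
top {'mtx': array([[533.38895359,   0.        , 317.77429169],
       [  0.        , 533.38895359, 238.7934928 ],
       [  0.        ,   0.        ,   1.        ]]), 'origin': array([-0.00298902,  0.33011769,  1.1392172 ]), 'orientation': array([ 0.3231175 , -0.49565944, -1.88648451])}
side {'mtx': array([[614.94622953,   0.        , 323.01755912],
       [  0.        , 614.94622953, 239.13746595],
       [  0.        ,   0.        ,   1.        ]]), 'origin': array([-0.23652171,  0.88288427,  0.65853955]), 'orientation': array([ 0.5386079 , -1.30428073, -2.09013273])}
{'time': 0.1, 'q': array([-1.22486222e+00,  2.64725742e-01,  1.60524560e+00, -1.44737869e-05,
        1.27372862e+00, -3.68750544e-02]), 'joint_vel': array([ 0.00069892, -0.00113155, -0.00249898,  0.00118076,  0.00144302,
        0.00071609]), 'joint_torque': array([ 8.70177155e-04, -5.16707182e+01, -3.68589127e+01,  2.18303421e-05,
        6.34548749e-03, -2.22936166e-05]), 'tool_pos': array([ 0.2518847 , -0.62543033,  0.19264992]), 'tcp_rot': array([-3.08217749e+00, -5.97261181e-01,  5.30605461e-04]), 'wrist_force': array([ 0.03731355,  0.1462572 , -0.12476158]), 'torque': array([-0.00456426,  0.0604984 , -0.00590918]), 'grip_force': 0.0, 'width': 1.000436859073593}
```

View pics/top0.png

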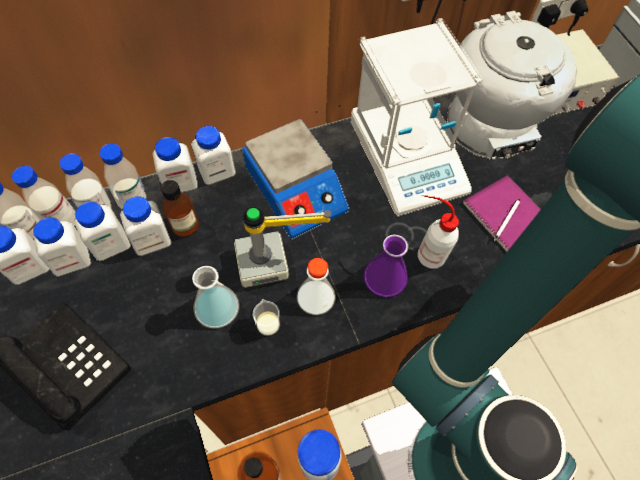

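View pics/side0.png

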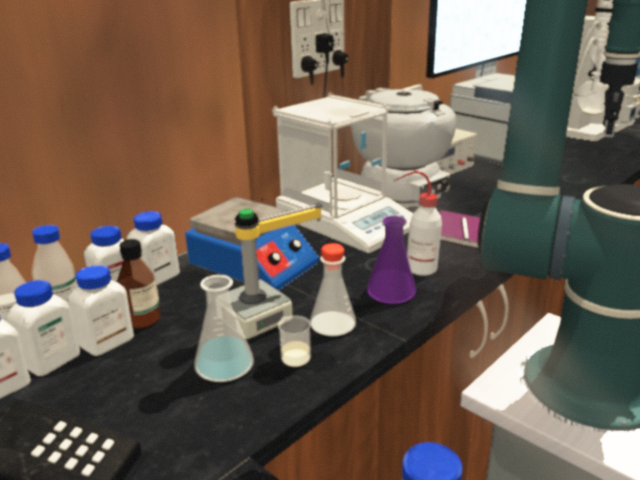

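The top view shows the green button at (254,214), the yellow arm's tip at (328,217) and the blue flask's mouth at (206,273). The stoppered flask is at (317,268), the beaker at (266,317), and the purple decoy at (395,245). In the side view, the blue flask's mouth is at (216,284).

```bash
python3 - <<'E'
from h import *
C={n:bot.calibration(n) for n in("top","side")}
I={n:np.load(n+"0.npz") for n in C}
def mask(n,lo,hi,box):
    h=cv2.cvtColor(I[n]["p"],cv2.COLOR_RGB2HSV); m=cv2.inRange(h,lo,hi); z=np.zeros_like(m);x0,y0,x1,y1=box; z[y0:y1,x0:x1]=m[y0:y1,x0:x1]; return z
g=[]
for n,box in(("top",(235,195,275,235)),("side",(225,195,270,235))):
    m=mask(n,(45,100,40),(80,255,255),box); v,u=np.nonzero(m); print(n,"green",u.mean(),v.mean(),len(u),onplane(C[n],u.mean(),v.mean(),.229))
    b=((240,195,345,245) if n=="top" else (230,200,330,245))
    m=mask(n,(18,120,100),(32,255,255),b); v,u=np.nonzero(m)
    P=np.array([onplane(C[n],a,c,.205) for a,c in zip(u,v)]); 
    k=np.argsort(u)[-8:]; print("yellow tip",u[k].mean(),v[k].mean(),P[k].mean(0), "dist range")
    d=P[:,:2]
    sel=(u>270); (vx,vy,x0,y0)=cv2.fitLine(d[sel].astype(np.float32),cv2.DIST_L2,0,.01,.01).ravel(); print("dir",np.arctan2(vy,vx),x0,y0)
for n,uv in(("top",[(206,274,.167),(316,267,.16),(266,306,.072),(395,243,.167)]),("side",[(216,283,.167),(333,250,.16),(294,323,.072),(393,222,.167)])):
    for u,v,z in uv: print(n,onplane(C[n],u,v,z).round(4))
def crop(n,x,y,w,h,s): return cv2.resize(I[n]["p"][y:y+h,x:x+w,::-1],None,fx=s,fy=s,interpolation=cv2.INTER_CUBIC)
cv2.imwrite("pics/c.png",np.hstack([crop("top",180,195,100,140,4),crop("side",185,250,100,140,4)]))
E
```

```text
top green 252.77124183006535 213.92156862745097 153 [0.5615471  0.24039755 0.229     ]
yellow tip 327.5 219.25 [0.51079034 0.09912783 0.205     ] dist range
dir 1.2963701 0.5288306 0.15495737
side green 245.65671641791045 214.03731343283582 134 [0.55659057 0.24704728 0.229     ]
yellow tip 320.0 212.5 [0.49918248 0.1157889  0.205     ] dist range
dir 1.3828557 0.5171582 0.16253254
top [0.498  0.3647 0.167 ]
top [0.4381 0.1515 0.16  ]
top [0.429  0.2683 0.072 ]
top [ 0.4289 -0.0206  0.167 ]
side [0.4904 0.3727 0.167 ]
side [0.4359 0.1503 0.16  ]
side [0.4174 0.2725 0.072 ]
side [ 0.4193 -0.0062  0.167 ]
```

View pics/c.png

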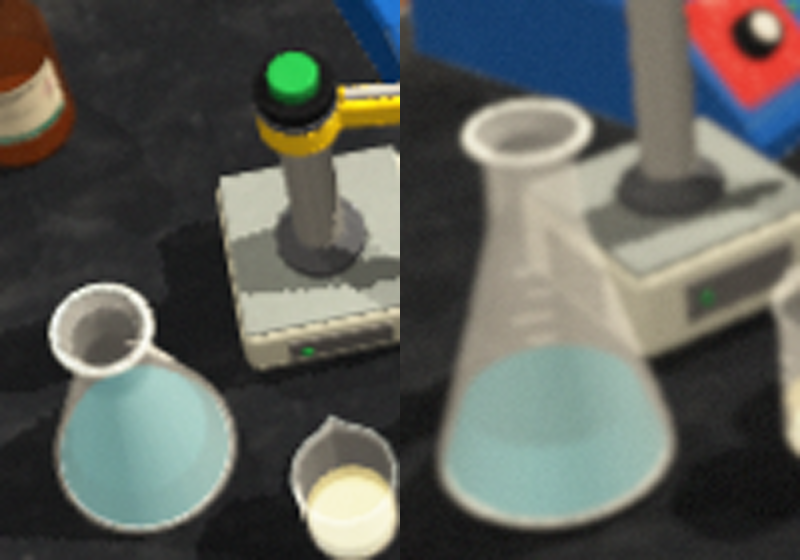

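The crop gives better centres. The blue flask's rim is at top (205.5,277.8) and side (216.8,283), and the green cap is at top (253.2,214.2). I'll triangulate from both views and check the radius.

```bash
python3 - <<'E'
from h import *
C={n:bot.calibration(n) for n in("top","side")}
D={n:np.load(n+"0.npz")["d"] for n in C}
def tri(a,b):
    A=np.zeros((3,3));B=np.zeros(3);rs=[ray(C["top"],*a),ray(C["side"],*b)]
    for o,d in rs:
        d=d/np.linalg.norm(d);M=np.eye(3)-np.outer(d,d);A+=M;B+=M@o
    X=np.linalg.solve(A,B); return X.round(4),[round(np.linalg.norm(np.cross(X-o,d/np.linalg.norm(d))),4) for o,d in rs]
for n,a,b,z in(("button",(253.2,213.8),(245.6,213.5),.232),("blue",(205.5,277.8),(216.8,283),.167)):
    print(n,tri(a,b),onplane(C["top"],*a,z).round(4),onplane(C["side"],*b,z).round(4))
    for m,p in(("top",a),("side",b)):
        u,v=map(round,p); o,d=ray(C[m],u,v); print("  depth",m,(o+d*D[m][v,u]).round(4))
# foot check of blue flask & table depth
for m,p in(("top",(150,330)),("side",(150,385))):
    o,d=ray(C[m],*p); print("table",(o+d*D[m][p[1],p[0]]).round(4))
# dispenser case top corners by depth: points z in .04-.06 around
for m,box in(("top",(225,225,295,290)),("side",(210,280,300,345))):
    us,vs=np.meshgrid(range(box[0],box[2]),range(box[1],box[3])); P=depthpts(C[m],D[m],us.ravel(),vs.ravel())
    s=(abs(P[:,2]-.05)<.006); Q=P[s,:2].astype(np.float32); print(m,s.sum(),cv2.minAreaRect(Q), np.median(P[s,2]))
E
```

```text
button (array([0.5647, 0.2396, 0.225 ]), [np.float64(0.0008), np.float64(0.0008)]) [0.5597 0.2398 0.232 ] [0.553 0.25  0.232]
  depth top [0.5578 0.2406 0.2346]
  depth side [0.5538 0.2485 0.2303]
blue (array([0.4926, 0.3685, 0.164 ]), [np.float64(0.001), np.float64(0.001)]) [0.4903 0.3678 0.167 ] [0.4894 0.3718 0.167 ]
  depth top [0.5128 0.3687 0.1211]
  depth side [0.5081 0.3583 0.1542]
table [0.4926 0.5219 0.0054]
table [ 0.5475  0.4873 -0.0012]
top 1428 ((0.5637648701667786, 0.24059657752513885), (0.1750403493642807, 0.11982115358114243), 85.70361328125) 0.05243218389723181
side 1422 ((0.5088491439819336, 0.2603318989276886), (0.11282377690076828, 0.23554162681102753), 58.03123474121094) 0.05157498529678428
```

```bash
python3 - <<'E'
from h import *
print(np.round(bot.calibration("wrist")["T_tool_cam"],3)); s=bot.read_state(); print(np.round(Rm(s["tcp_rot"]),3))
H=np.zeros((12,14))-1
for n in("top","side"):
    c=bot.calibration(n);D=np.load(n+"0.npz")["d"]
    us,vs=np.meshgrid(range(0,640,3),range(0,480,3));us=us.ravel();vs=vs.ravel();k=(D[vs,us]>0)&~((n=="top")&(us>350)&(us+vs*0.8>640))&~((n=="side")&(us>480));P=depthpts(c,D,us[k],vs[k])
    for x,y,z in P:
        i=int((x-.3)//.05);j=int((y+.25)//.05)
        if 0<=i<12 and 0<=j<14 and z<.6: H[i,j]=max(H[i,j],z)
print("cols y",np.arange(14)*.05-.25)
for i in range(12):print(round(.3+.05*i,2),(H[i]*100).round().astype(int))
E
```

```text
[[ 0.     0.944  0.329  0.087]
 [ 1.    -0.001  0.002 -0.   ]
 [ 0.002  0.329 -0.944 -0.181]
 [ 0.     0.     0.     1.   ]]
[[ 0.928  0.374 -0.001]
 [ 0.374 -0.928  0.002]
 [ 0.    -0.002 -1.   ]]
cols y [-0.25 -0.2  -0.15 -0.1  -0.05  0.    0.05  0.1   0.15  0.2   0.25  0.3
  0.35  0.4 ]
0.3 [0 0 0 0 0 0 0 1 1 0 1 1 0 0]
0.35 [ 0  0  0  3 17  8  1  3  4  1  7  0  0  0]
0.4 [ 0 20 23  5 17 17  1 17 17  7  8  7  4  1]
0.45 [ 0 18 23  1  7  8  1 16 17  0  0 17 17  9]
0.5 [ 0  1  1  1  1  1 21 21 21 23 22 17 17  7]
0.55 [ 5  5  5  1  1  1  1  3 21 23 23  0  0  0]
0.6 [6 6 6 1 4 8 7 8 7 5 6 1 0 1]
0.65 [31 30 30  0  5 13 13 13 13  0  1  1 10 12]
0.7 [30 30 30  0  1 13 13 13 13  1  1  1 17 17]
0.75 [30 30 30  1  1 13 13 13 13  1  1  0  0 11]
0.8 [30 30 30  1  1 13 13 13 13 15 15 15 15 11]
0.85 [  53   30   31    1    0   12 -100 -100    0   15   15   15   15   12]
```

step_arm --pt "0 0 0 -5 0" --pt "0 0 0 -10 0" --pt "0 0 0 -13 0" --pt "0 57.4 -57.2 -13 0" --pt "0 57.4 -57.2 -13 0" --pt "0 57.4 -57.2 -13 0" --pt "0 57.4 -57.2 -13 0" --pt "0 57.4 -57.2 -13 0" --pt "0 57.4 -57.2 -13 0" --pt "0 57.4 -57.2 -13 0" --pt "0 57.4 -57.2 -13 0" --pt "0 57.4 -57.2 -13 0" --pt "0 57.4 -57.2 -13 0" --pt "0 57.4 -57.2 -13 0" --pt "0 57.4 -57.2 -13 0" --pt "0 57.4 -57.2 -13 0" --pt "0 57.4 -57.2 -13 0" --pt "0 57.4 -57.2 -13 0" --pt "0 57.4 -57.2 -13 0" --pt "0 57.4 -57.2 -13 0"

```text
time: 2.1
tool_pos: [0.5716, 0.1235, 0.3225]
tcp_rot: [-3.081, -0.604, 0.002]
wrist_force: [-0.3, -0.9, -0.7]
width: 0.001
grip_force: 0.0
```

```bash
cat >> h.py <<'E'
def wcam():
    s=bot.read_state(); c=bot.calibration("wrist"); T=np.eye(4);T[:3,:3]=Rm(s["tcp_rot"]);T[:3,3]=s["tool_pos"]
    W=T@np.array(c["T_tool_cam"]); return {"mtx":c["mtx"],"origin":W[:3,3],"orientation":W[:3,:3]}
def both(tag):
    w=wcam(); p,d=bot.read_camera("wrist"); q,e=bot.read_camera("top"); np.savez(tag+".npz",w=p,wd=d,t=q,td=e,o=w["origin"],r=w["orientation"],m=w["mtx"])
    cv2.imwrite(f"pics/{tag}.png",np.hstack([cv2.resize(p[:,:,::-1],(400,300)),cv2.resize(q[150:330,150:390,::-1],(400,300))]))
E
python3 -c "
from h import *
both('b1')"
```

```text
(no output)
```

View pics/b1.png

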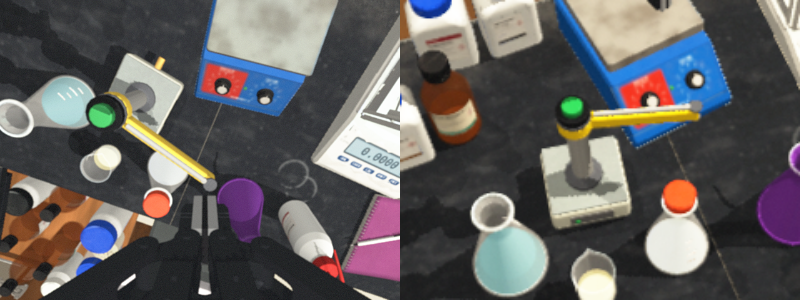

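The wrist half of the picture (scaled to 0.625) shows the green button at (102,110), the arm's end cap at (209,185) and the blue flask's rim at (14,118). The shut fingers are beside the arm's tip, above and clear of it.

```bash
python3 - <<'E'
from h import *
f=np.load("b1.npz"); c={"mtx":f["m"],"origin":f["o"],"orientation":f["r"]}
h=cv2.cvtColor(f["w"],cv2.COLOR_RGB2HSV)
m=cv2.inRange(h,(45,100,40),(85,255,255)); m[:, :120]=0;m[:,210:]=0;m[230:]=0
v,u=np.nonzero(m); print("btn",u.mean(),v.mean(),len(u),onplane(c,u.mean(),v.mean(),.232).round(4))
print("cap",onplane(c,334,295,.211).round(4),"mouth",onplane(c,22,189,.167).round(4))
cv2.imwrite("pics/b1c.png",np.hstack([cv2.resize(f["w"][140:240,0:100,::-1],(400,400),interpolation=2),cv2.resize(f["w"][250:350,290:390,::-1],(400,400),interpolation=2)]))
E
```

```text
btn 162.69230769230768 184.24442846872753 1391 [0.565  0.2408 0.232 ]
cap [0.5237 0.0992 0.211 ] mouth [0.4957 0.369  0.167 ]
```

View pics/b1c.png

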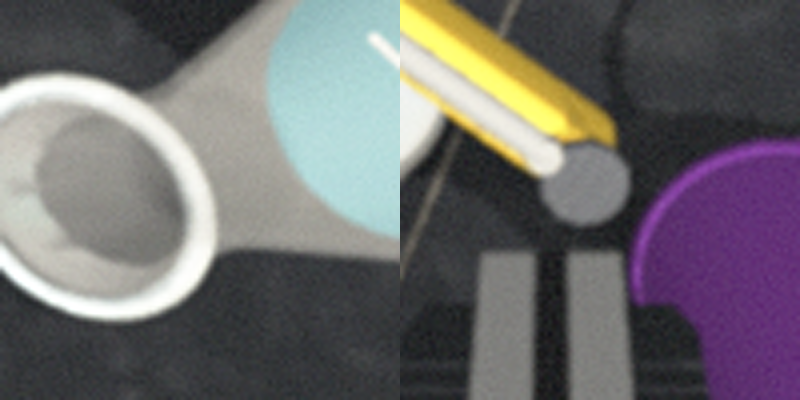

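step_arm --pt "0 0 0 4 0" --pt "0 0 0 8 0" --pt "0 0 0 11 0" --pt "0 0 0 13.2 0" --pt "0 0 0 13.2 0" --pt "0 0 0 13.2 0"

```text
time: 2.8
tool_pos: [0.5706, 0.1173, 0.1922]
tcp_rot: [3.084, 0.595, -0.001]
wrist_force: [1.1, 0.7, 0.7]
width: -0.001
grip_force: 0.0
```

```bash
python3 - <<'E'
from h import *
s=bot.read_state();print(s["tool_pos"],s["wrist_force"])
P=np.array([.564,.241]);M=Rm(s["tcp_rot"])[:2,:2]
r=s["tool_pos"][:2]-P; r0=np.hypot(*r); a0=np.degrees(np.arctan2(r[1],r[0])); print(r0,a0)
for i in range(1,21):
    a=a0+(-222-a0)*(i/20); rr=r0+(.112-r0)*i/20
    w=P+rr*np.array([np.cos(np.radians(a)),np.sin(np.radians(a))])-s["tool_pos"][:2]
    print(np.round(M.T@w*100,1).tolist(),end=" ")
E
```

```text
[0.57057421 0.1173446  0.19220312] [1.13916213 0.74294454 0.70702229]
0.12383003550435007 -86.95670008213723
[-1.3, -0.6] [-2.6, -1.4] [-3.7, -2.2] [-4.7, -3.3] [-5.6, -4.4] [-6.4, -5.6] [-6.9, -6.9] [-7.4, -8.2] [-7.7, -9.6] [-7.8, -11.0] [-7.7, -12.4] [-7.5, -13.7] [-7.1, -15.0] [-6.6, -16.3] [-6.0, -17.5] [-5.2, -18.6] [-4.3, -19.6] [-3.2, -20.4] [-2.1, -21.2] [-0.9, -21.8]
```

step_arm --pt "0 -1.3 -0.6 0.2 0" --pt "0 -2.6 -1.4 0.3 0" --pt "0 -3.7 -2.2 0.3 0" --pt "0 -4.7 -3.3 0.3 0" --pt "0 -5.6 -4.4 0.3 0" --pt "0 -6.4 -5.6 0.3 0" --pt "0 -6.9 -6.9 0.3 0" --pt "0 -7.4 -8.2 0.3 0" --pt "0 -7.7 -9.6 0.3 0" --pt "0 -7.8 -11.0 0.3 0" --pt "0 -7.7 -12.4 0.3 0" --pt "0 -7.5 -13.7 0.3 0" --pt "0 -7.1 -15.0 0.3 0" --pt "0 -6.6 -16.3 0.3 0" --pt "0 -6.0 -17.5 0.3 0" --pt "0 -5.2 -18.6 0.3 0" --pt "0 -4.3 -19.6 0.3 0" --pt "0 -3.2 -20.4 0.3 0" --pt "0 -2.1 -21.2 0.3 0" --pt "0 -0.9 -21.8 0.3 0"

```text
time: 4.8
tool_pos: [0.4819, 0.3187, 0.1888]
tcp_rot: [3.084, 0.598, -0.0]
wrist_force: [0.4, 0.7, 0.1]
width: 0.001
grip_force: 0.0
```

```bash
python3 -c "
from h import *
both('b2');s=bot.read_state();print(s['tool_pos'],s['wrist_force'])"
```

```text
[0.48255131 0.31893167 0.18879143] [-0.91966648  0.82585377 -0.45347693]
```

View pics/b2.png

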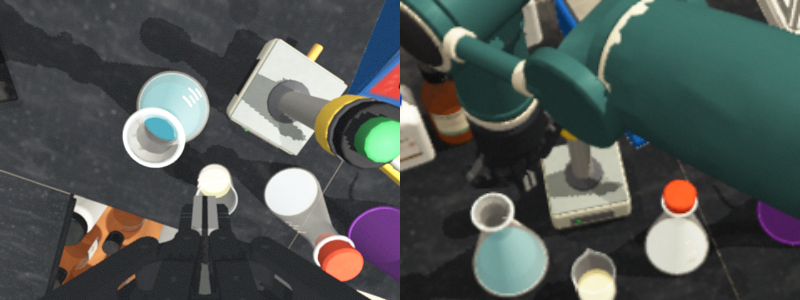

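The wrist view shows the finger past the beaker while the yellow arm still points to the lower right of the hub, near (385,170). The finger did not carry the arm along. I'll rise and return above the arm to look again.

step_arm --pt "0 0 0 -5 0" --pt "0 0 0 -10 0" --pt "0 0 0 -13 0" --pt "0 0 5 -13 0" --pt "0 0.9 10 -13 0" --pt "0 0.9 15 -13 0" --pt "0 0.9 20 -13 0" --pt "0 0.9 21.8 -13 0" --pt "0 0.9 21.8 -13 0" --pt "0 0.9 21.8 -13 0"

```text
time: 5.9
tool_pos: [0.5708, 0.1184, 0.3187]
tcp_rot: [-3.084, -0.595, 0.001]
wrist_force: [0.3, 0.6, -0.1]
width: 0.003
grip_force: 0.0
```

```bash
python3 -c "
from h import *
both('b3');s=bot.read_state();print(s['tool_pos'],s['wrist_force'])"
```

```text
[0.57051154 0.11960567 0.31890213] [ 1.62903204 -0.14288144 -0.85136374]
```

View pics/b3.png

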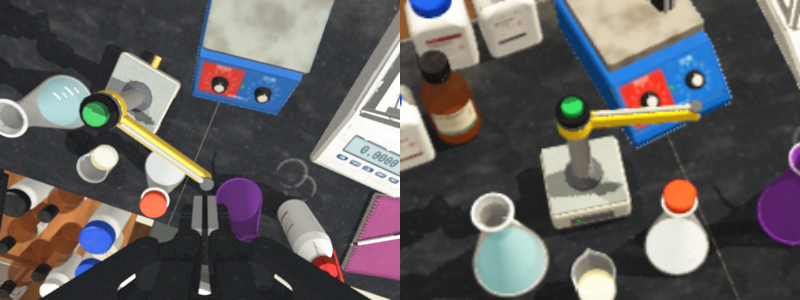

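The arm hasn't moved. Its cap is at wrist (206,184) and top (697,108), the same as before. I'll measure its true height and position by depth before trying again.

```bash
python3 - <<'E'
from h import *
for t in("b1","b3"):
    f=np.load(t+".npz"); c={"mtx":f["m"],"origin":f["o"],"orientation":f["r"]}
    h=cv2.cvtColor(f["w"],cv2.COLOR_RGB2HSV); m=cv2.inRange(h,(20,130,120),(32,255,255)); m[:150]=0;m[320:]=0;m[:,:190]=0;m[:,345:]=0
    v,u=np.nonzero(m);P=depthpts(c,f["wd"],u,v); 
    k=(P[:,2]>.15)&(P[:,2]<.25);P=P[k]
    print(t,len(P),np.percentile(P[:,2],[5,50,95]).round(4))
    l=cv2.fitLine(P[:,:2].astype(np.float32),cv2.DIST_L2,0,.01,.01).ravel();print(" line",l, np.degrees(np.arctan2(l[1],l[0])), P[:,1].min(),P[P[:,1].argmin()])
    for x in((334,295),(331,295)): o,d=ray(c,*x);print(" cap",(o+d*f["wd"][x[1],x[0]]).round(4))
    c2=bot.calibration("top"); 
    hh=cv2.cvtColor(f["t"],cv2.COLOR_RGB2HSV); m=cv2.inRange(hh,(18,120,100),(32,255,255));v,u=np.nonzero(m);k=(u>275)&(u<335)&(v>205)&(v<230);print(" top yellow",u[k].mean(),v[k].mean(),cv2.fitLine(np.c_[u[k],v[k]].astype(np.float32),2,0,.01,.01).ravel())
print(bot.read_state()["tool_pos"])
E
```

```text
b1 2405 [0.1893 0.2023 0.2062]
 line [0.31361997 0.9495486  0.5511589  0.1717893 ] 71.72247 0.09287723463666615 [0.5282521  0.09287723 0.19575378]
 cap [0.5234 0.0991 0.2103]
 cap [0.5226 0.1013 0.2105]
 top yellow 301.57348703170027 220.23342939481267 [ 9.9752295e-01 -7.0341900e-02  3.0157349e+02  2.2023343e+02]
b3 2427 [0.1892 0.2024 0.2064]
 line [0.29936498 0.9541387  0.55005366 0.16933848] 72.58053 0.09364422921566502 [0.52860982 0.09364423 0.1872243 ]
 cap [0.5237 0.0947 0.2092]
 cap [0.5231 0.097  0.2097]
 top yellow 301.64739884393066 220.21676300578034 [ 9.9761349e-01 -6.9045596e-02  3.0164740e+02  2.2021677e+02]
[0.57051154 0.11960567 0.31890213]
```

```bash
python3 - <<'E'
from h import *
f=np.load("b2.npz"); c={"mtx":f["m"],"origin":f["o"],"orientation":f["r"]}
h=cv2.cvtColor(f["w"],cv2.COLOR_RGB2HSV); m=cv2.inRange(h,(20,130,120),(32,255,255)); m[:120]=0
v,u=np.nonzero(m);P=depthpts(c,f["wd"],u,v);k=(P[:,2]>.15)&(P[:,2]<.25);P=P[k];r=P[:,:2]-[.564,.241];q=np.hypot(*r.T)>.03
print(len(P),q.sum(),np.hypot(*r.T).max(),np.degrees(np.arctan2(r[q,1],r[q,0])).round()[::40])
# finger geometry: shut finger tips in b3 by depth, tool frame
f=np.load("b3.npz");us,vs=np.meshgrid(range(290,370,6),range(300,440,14));us=us.ravel();vs=vs.ravel()
W=bot.calibration("wrist");c={"mtx":W["mtx"],"origin":W["T_tool_cam"][:3,3],"orientation":W["T_tool_cam"][:3,:3]}
P=depthpts(c,f["wd"],us,vs)
for a,b,p in zip(us,vs,P):
    if f["wd"][b,a]>0 and p[2]<.02: print(a,b,(p*1000).round().astype(int).tolist(),end=";")
E
```

```text
2546 406 0.0688847553441794 [-113. -116. -115. -116. -115. -114. -115. -113. -114. -113. -113.]
314 314 [13, -5, -43];320 314 [13, -3, -43];326 314 [13, -1, -44];332 314 [13, 1, -43];338 314 [13, 4, -43];344 314 [13, 6, -43];296 328 [9, -12, -46];302 328 [9, -10, -47];308 328 [8, -8, -46];314 328 [12, -5, -52];320 328 [13, -3, -54];326 328 [13, -1, -54];332 328 [12, 1, -53];338 328 [13, 3, -54];344 328 [13, 6, -54];350 328 [8, 8, -45];356 328 [8, 10, -45];290 342 [9, -13, -56];296 342 [9, -11, -56];302 342 [8, -9, -56];308 342 [12, -7, -62];314 342 [12, -5, -62];320 342 [12, -3, -62];326 342 [13, -1, -63];332 342 [12, 1, -62];338 342 [12, 3, -62];344 342 [12, 5, -62];350 342 [9, 8, -56];356 342 [9, 10, -57];362 342 [9, 12, -56];290 356 [8, -13, -64];296 356 [9, -11, -66];302 356 [8, -9, -64];308 356 [13, -6, -71];314 356 [13, -5, -70];320 356 [13, -3, -71];326 356 [13, -1, -71];332 356 [13, 1, -72];338 356 [13, 3, -71];344 356 [13, 5, -70];350 356 [8, 7, -64];356 356 [8, 9, -63];362 356 [9, 11, -65];368 356 [9, 13, -66];290 370 [14, -11, -80];296 370 [15, -9, -82];302 370 [15, -8, -8
[... 688 characters left out ...]
 -76];332 398 [1, 1, -76];338 398 [13, 3, -91];344 398 [14, 4, -91];350 398 [14, 6, -92];356 398 [13, 7, -91];362 398 [14, 9, -92];368 398 [14, 10, -92];290 412 [14, -10, -97];296 412 [14, -8, -97];308 412 [14, -5, -97];314 412 [14, -4, -97];320 412 [4, -2, -85];326 412 [-4, -1, -76];332 412 [-5, 1, -75];338 412 [10, 3, -92];344 412 [14, 4, -97];350 412 [14, 5, -97];356 412 [14, 7, -97];362 412 [14, 8, -97];368 412 [15, 10, -98];290 426 [18, -9, -106];296 426 [19, -7, -107];302 426 [18, -6, -106];308 426 [19, -5, -107];314 426 [11, -4, -98];320 426 [-1, -2, -86];338 426 [-1, 3, -86];344 426 [16, 4, -104];350 426 [19, 5, -108];356 426 [18, 6, -106];362 426 [18, 8, -106];368 426 [19, 9, -107];
```

```bash
python3 - <<'E'
from h import *
f=np.load("b3.npz");W=bot.calibration("wrist");c={"mtx":W["mtx"],"origin":W["T_tool_cam"][:3,3],"orientation":W["T_tool_cam"][:3,:3]}
print(W["mtx"])
m=np.array(W["mtx"])
for p in((.011,0,0),(.011,0,-.02),(.011,0,-.04),(.011,.0145,0)):
    q=c["orientation"].T@(np.array(p)-c["origin"]);print(p,m[0,2]+m[0,0]*q[0]/-q[2],m[1,2]-m[1,1]*q[1]/-q[2])
for u in(316,328,341):
    print(u,[(v,round(float(f["wd"][v,u]),3),f["w"][v,u].tolist()) for v in range(250,325,8)])
cv2.imwrite("pics/f.png",cv2.convertScaleAbs(cv2.resize(f["w"][230:430,230:430,::-1],(600,600),interpolation=2),alpha=2.2,beta=20))
E
```

```text
[[406.7471883    0.         327.31606813]
 [  0.         406.7471883  249.31755586]
 [  0.           0.           1.        ]]
(0.011, 0, 0) 328.29112300233567 274.3599241191772
(0.011, 0, -0.02) 328.31740374976664 292.1750338766311
(0.011, 0, -0.04) 328.349976390666 314.2552724328809
(0.011, 0.0145, 0) 358.4526284882252 274.38074288354426
316 [(250, 0.53, [71, 70, 68]), (258, 0.532, [50, 55, 57]), (266, 0.329, [188, 155, 58]), (274, 0.318, [255, 254, 115]), (282, 0.315, [232, 230, 225]), (290, 0.323, [206, 192, 154]), (298, 0.55, [39, 39, 42]), (306, 0.555, [44, 45, 49]), (314, 0.154, [117, 118, 114]), (322, 0.148, [124, 122, 120])]
328 [(250, 0.53, [55, 59, 62]), (258, 0.533, [61, 59, 65]), (266, 0.537, [51, 54, 58]), (274, 0.333, [176, 146, 51]), (282, 0.321, [227, 188, 74]), (290, 0.319, [134, 133, 134]), (298, 0.32, [132, 132, 131]), (306, 0.556, [35, 38, 39]), (314, 0.155, [23, 28, 25]), (322, 0.148, [33, 35, 36])]
341 [(250, 0.528, [48, 50, 53]), (258, 0.53, [41, 41, 42]), (266, 0.537, [45, 46, 49]), (274, 0.539, [34, 43, 44]), (282, 0.541, [44, 51, 50]), (290, 0.319, [88, 87, 88]), (298, 0.551, [83, 83, 87]), (306, 0.555, [32, 33, 35]), (314, 0.154, [120, 119, 118]), (322, 0.149, [126, 125, 124])]
```

View pics/f.png

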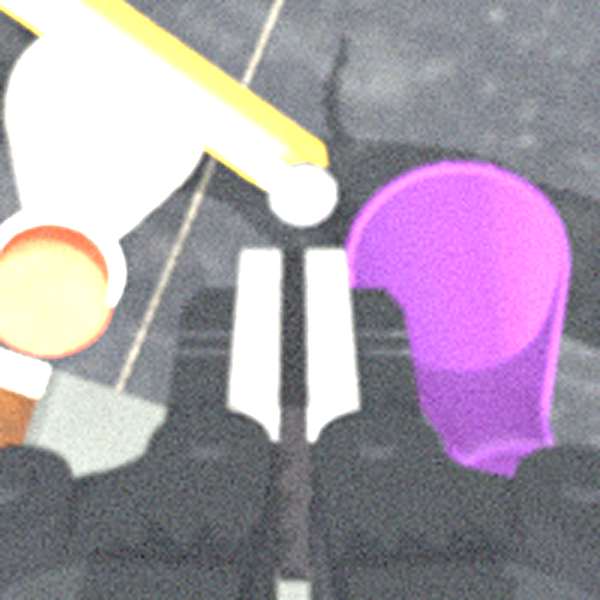

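The picture and depth show the shut fingers' real ends (wrist rows ≥312) lie about 41 mm behind the nominal TCP. The tips therefore went over the arm, at about 0.229 m against its 0.211 m top. With the TCP at about 0.152 the tips will be near 0.193 m, which overlaps the arm and still clears the glass. I'll lower to that beside the arm, where there is no glass below, push a short way and check.

step_arm --pt "0 0 0 4 0" --pt "0 0 0 8 0" --pt "0 0 0 12 0" --pt "0 0 0 15 0" --pt "0 0 0 16.6 0" --pt "0 0 0 16.6 0" --pt "0 0 0 16.6 0" --pt "0 -1 -0.4 16.6 0" --pt "0 -2 -1 16.6 0" --pt "0 -2.9 -1.6 16.6 0" --pt "0 -3.7 -2.2 16.6 0" --pt "0 -4.2 -2.7 16.6 0" --pt "0 -4.7 -3.3 16.6 0"

```text
time: 7.3
tool_pos: [0.5145, 0.132, 0.1533]
tcp_rot: [3.084, 0.598, 0.001]
wrist_force: [1.3, -0.5, 1.2]
width: 0.001
grip_force: 0.5
```

```bash
cat >> h.py <<'E'
def armang(img,c,depth,P=(.564,.241)):
    h=cv2.cvtColor(img,cv2.COLOR_RGB2HSV); m=cv2.inRange(h,(20,130,120),(32,255,255))
    v,u=np.nonzero(m);X=depthpts(c,depth,u,v);r=X[:,:2]-P;d=np.hypot(*r.T);k=(X[:,2]>.196)&(X[:,2]<.22)&(d>.035)&(d<.16)
    return k.sum(), np.degrees(np.median(np.arctan2(r[k,1],r[k,0]))) if k.sum() else None
E
python3 - <<'E'
from h import *
both('b4');f=np.load("b4.npz");c={"mtx":f["m"],"origin":f["o"],"orientation":f["r"]}
s=bot.read_state();print(s['tool_pos'],s['wrist_force'],armang(f["w"],c,f["wd"]),armang(f["t"],bot.calibration("top"),f["td"]))
P=np.array([.564,.241]);M=Rm(s["tcp_rot"])[:2,:2]
r=s["tool_pos"][:2]-P; r0=np.hypot(*r); a0=np.degrees(np.arctan2(r[1],r[0])); print(r0,a0)
if a0>0:a0-=360
for i in range(1,19):
    a=a0+(-222-a0)*(i/18); rr=r0+(.118-r0)*i/18
    w=P+rr*np.array([np.cos(np.radians(a)),np.sin(np.radians(a))])-s["tool_pos"][:2]
    print(np.round(M.T@w*100,1).tolist(),end=" ")
E
```

```text
[0.51379905 0.13235322 0.15282676] [ 0.41845473 -0.45054382 -0.45977135] (np.int64(5100), np.float64(-120.10900512064278)) (np.int64(237), np.float64(-128.92595919241026))
0.11968399628072275 -114.79960356415283
[-0.8, -1.0] [-1.5, -2.0] [-2.1, -3.1] [-2.5, -4.2] [-2.9, -5.4] [-3.1, -6.6] [-3.2, -7.9] [-3.1, -9.1] [-3.0, -10.3] [-2.7, -11.5] [-2.3, -12.7] [-1.7, -13.8] [-1.1, -14.9] [-0.3, -15.8] [0.5, -16.7] [1.5, -17.5] [2.5, -18.2] [3.5, -18.8]
```

The arm now follows, having turned from −107° to about −121°. I'll carry on round to just short of the flask.

step_arm --pt "0 -0.8 -1.0 0 0" --pt "0 -1.5 -2.0 0 0" --pt "0 -2.1 -3.1 0 0" --pt "0 -2.5 -4.2 0 0" --pt "0 -2.9 -5.4 0 0" --pt "0 -3.1 -6.6 0 0" --pt "0 -3.2 -7.9 0 0" --pt "0 -3.1 -9.1 0 0" --pt "0 -3.0 -10.3 0 0" --pt "0 -2.7 -11.5 0 0" --pt "0 -2.3 -12.7 0 0" --pt "0 -1.7 -13.8 0 0" --pt "0 -1.1 -14.9 0 0" --pt "0 -0.3 -15.8 0 0" --pt "0 0.5 -16.7 0 0" --pt "0 1.5 -17.5 0 0" --pt "0 2.5 -18.2 0 0" --pt "0 3.1 -18.5 0 0"

```text
time: 9.2
tool_pos: [0.4753, 0.3162, 0.1527]
tcp_rot: [-3.084, -0.598, 0.0]
wrist_force: [-0.5, -0.6, 0.3]
width: 0.0
grip_force: 0.5
```

```bash
python3 - <<'E'
from h import *
both('b5');f=np.load("b5.npz");c={"mtx":f["m"],"origin":f["o"],"orientation":f["r"]}
s=bot.read_state();print(s['tool_pos'],s['wrist_force'],armang(f["w"],c,f["wd"]),armang(f["t"],bot.calibration("top"),f["td"]))
E
```

```text
[0.47543767 0.3160896  0.1528154 ] [-0.10748305 -0.2284046  -0.00501588] (np.int64(7213), np.float64(125.61799019514623)) (np.int64(23), np.float64(132.0689670411583))
```

View pics/b5.png

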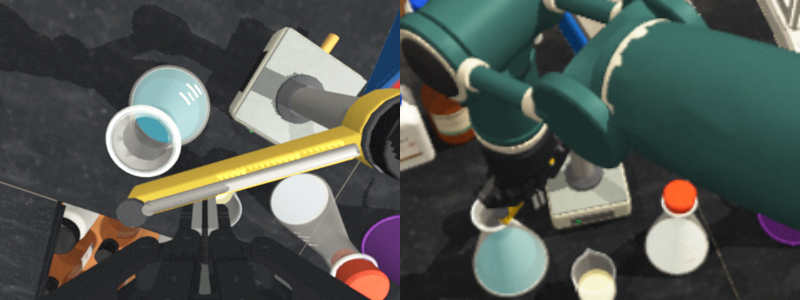

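The wrist view shows the arm's cap at (131,212) and the flask's rim at (144,141), both at 0.625 scale. The arm is just short of the flask. I'll work out the remaining turn.

```bash
python3 - <<'E'
from h import *
f=np.load("b5.npz");c={"mtx":f["m"],"origin":f["o"],"orientation":f["r"]}
P=np.array([.564,.241])
h=cv2.cvtColor(f["w"],cv2.COLOR_RGB2HSV)
# rim: bright, unsaturated
m=cv2.inRange(h,(0,0,175),(180,45,255)); m[:155]=0;m[300:]=0;m[:,:160]=0;m[:,300:]=0
k=max(cv2.findContours(m,cv2.RETR_EXTERNAL,cv2.CHAIN_APPROX_NONE)[0],key=cv2.contourArea); e=cv2.fitEllipse(k);print("rim",e)
for n,u,v,z in(("cap",210,339,.211),("mouth",*e[0],.167)):
    X=onplane(c,u,v,z);r=X[:2]-P;print(n,X.round(4),np.hypot(*r).round(4),np.degrees(np.arctan2(r[1],r[0])).round(2))
E
```

```text
rim ((235.77688598632812, 218.382568359375), (116.6463623046875, 142.3490753173828), 49.6273193359375)
cap [0.4704 0.3583 0.211 ] 0.15 128.58
mouth [0.5002 0.3683 0.167 ] 0.1424 116.63
```

step_arm --pt "0 0.4 -0.2 0 0" --pt "0 0.8 -0.3 0 0" --pt "0 1.2 -0.5 0 0" --pt "0 1.5 -0.6 0 0" --pt "0 1.8 -0.7 0 0" --pt "0 1.8 -0.7 0 0" --pt "0 1.8 -0.7 0 0"

```text
time: 10.0
tool_pos: [0.489, 0.3286, 0.153]
tcp_rot: [-3.084, -0.597, -0.001]
wrist_force: [0.5, 0.5, -0.1]
width: -0.002
grip_force: 0.0
```

```bash
python3 - <<'E'
from h import *
both('b6');f=np.load("b6.npz");c={"mtx":f["m"],"origin":f["o"],"orientation":f["r"]}
s=bot.read_state();print(s['tool_pos'],s['wrist_force'],armang(f["w"],c,f["wd"]))
cv2.imwrite("pics/b6w.png",f["w"][:,:,::-1])
E
```

```text
[0.48880032 0.32845846 0.15301087] [-0.57831641  0.48357694  0.44263739] (np.int64(6589), np.float64(116.55810718759183))
```

View pics/b6w.png

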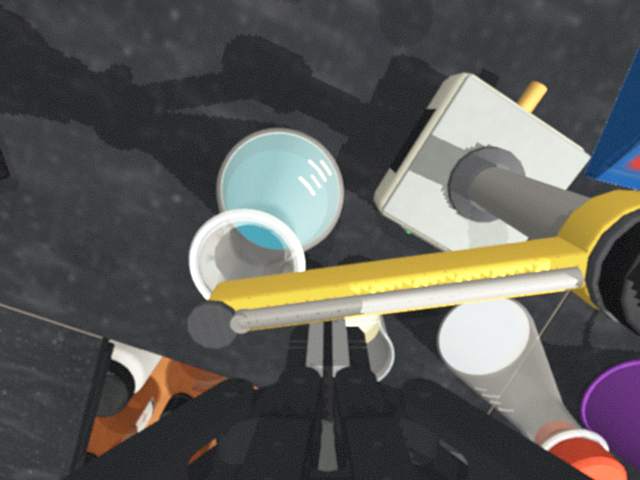

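The wrist view shows the cap at (211,326), the rim spanning columns 190–305 from row 208 down (centre about (247,262)), and the flask's foot circle at about (280,190).

```bash
python3 - <<'E'
from h import *
f=np.load("b6.npz");c={"mtx":f["m"],"origin":f["o"],"orientation":f["r"]}
P=np.array([.564,.241])
for n,u,v,z in(("cap",211,326,.211),("mouth",247.5,262,.167),("foot",280.5,190,0.012),("rimL",190,262,.167),("rimR",305,262,.167),("rimT",247.5,208,.167)):
    X=onplane(c,u,v,z);r=X[:2]-P;print(n,X.round(4),np.hypot(*r).round(4),np.degrees(np.arctan2(r[1],r[0])).round(2))
s=bot.read_state();print(np.degrees(np.arctan2(*(s['tool_pos'][:2]-P)[::-1])))
# hub/case-based pivot check: black/yellow hub far; column foot on case top
X=onplane(c,487,185,.053);print("column foot",X.round(4))
E
```

```text
cap [0.4889 0.3718 0.211 ] 0.1509 119.86
mouth [0.4968 0.37   0.167 ] 0.1454 117.53
foot [0.4978 0.3732 0.012 ] 0.1478 116.62
rimL [0.4873 0.3934 0.167 ] 0.1706 116.71
rimR [0.5062 0.3466 0.167 ] 0.1203 118.7
rimT [0.5198 0.3776 0.167 ] 0.1435 107.92
130.69003376105834
column foot [0.5636 0.2402 0.053 ]
```

step_arm --pt "0 0.2 -0.1 0 0" --pt "0 0.3 -0.1 0 0" --pt "0 0.4 -0.15 0 0" --pt "0 0.45 -0.15 0 0" --pt "0 0.45 -0.15 0 0" --pt "0 0.45 -0.15 0 0"

```text
time: 10.7
tool_pos: [0.4924, 0.3314, 0.1529]
tcp_rot: [-3.084, -0.598, -0.0]
wrist_force: [-0.7, 0.1, 0.1]
width: 0.002
grip_force: 0.2
```

step_arm --pt "0 -1 0 0 0" --pt "0 -2.5 0 0 0" --pt "0 -3.5 0 0 0" --pt "0 -3.5 0 -4 0" --pt "0 -3.5 0 -9 0" --pt "0 -3.5 0 -14 0" --pt "0 -4 0 -17 0" --pt "0 -4 0 -17 0" --pt "0 -4 0 -17 0"

```text
time: 11.6
tool_pos: [0.4552, 0.3166, 0.3239]
tcp_rot: [-3.083, -0.598, -0.004]
wrist_force: [1.0, 0.8, -0.4]
width: -0.001
grip_force: 0.0
```

```bash
python3 - <<'E'
from h import *
both('b7');f=np.load("b7.npz");c={"mtx":f["m"],"origin":f["o"],"orientation":f["r"]}
s=bot.read_state();print(s['tool_pos'],armang(f["w"],c,f["wd"]))
P=np.array([.564,.241])
h=cv2.cvtColor(f["w"],cv2.COLOR_RGB2HSV)
m=cv2.inRange(h,(45,100,40),(85,255,255));n,l,st,ce=cv2.connectedComponentsWithStats(m)
for i in np.argsort(-st[1:,4])[:3]+1: print("green",st[i],ce[i],onplane(c,*ce[i],.232).round(4))
# points near z=.211 / .167 by depth
us,vs=np.meshgrid(range(0,640,2),range(0,480,2));us=us.ravel();vs=vs.ravel();X=depthpts(c,f["wd"],us,vs);r=X[:,:2]-P;d=np.hypot(*r.T)
k=(X[:,2]>.2)&(X[:,2]<.22)&(d>.12)&(d<.165)&(f["wd"][vs,us]>0);print("arm end pts",k.sum(),X[k].mean(0),np.degrees(np.median(np.arctan2(r[k,1],r[k,0]))))
k=(abs(X[:,2]-.167)<.007)&(np.hypot(*(X[:,:2]-[.496,.369]).T)<.04);print("rim pts",k.sum(),cv2.minEnclosingCircle(X[k,:2].astype(np.float32)))
E
```

```text
[0.45426482 0.31588872 0.32099692] (np.int64(1295), np.float64(115.53419496862489))
green [ 473  110   46   42 1492] [495.46514745 130.43900804] [0.5632 0.2441 0.232 ]
green [608 103   6   6  26] [610.61538462 105.30769231] [0.6038 0.1843 0.232 ]
green [381 158   5   4  12] [382.83333333 159.25      ] [0.5195 0.3037 0.232 ]
arm end pts 288 [0.49818088 0.36453002 0.2088045 ] 117.99376003616678
rim pts 329 ((0.49429967999458313, 0.37003573775291443), 0.02571275644004345)
```

```bash
python3 - <<'E'
from h import *
f=np.load("b7.npz");c={"mtx":f["m"],"origin":f["o"],"orientation":f["r"]}
us,vs=np.meshgrid(range(0,640),range(0,480));us=us.ravel();vs=vs.ravel();k=f["wd"][vs,us]>0;us=us[k];vs=vs[k];X=depthpts(c,f["wd"],us,vs)
h=cv2.cvtColor(f["w"],cv2.COLOR_RGB2HSV)
d=np.hypot(*(X[:,:2]-[.564,.242]).T)
k=(X[:,2]>.203)&(X[:,2]<.22)&(d>.138)&(d<.165)&(h[vs,us,1]<60)
print(k.sum(),X[k].mean(0).round(4),cv2.minEnclosingCircle(X[k,:2].astype(np.float32)),us[k].mean(),vs[k].mean(),onplane(c,us[k].mean(),vs[k].mean(),.211))
k=(abs(X[:,2]-.167)<.006)&(np.hypot(*(X[:,:2]-[.496,.369]).T)<.04);print("rim",cv2.fitEllipse(X[k,:2].astype(np.float32)))
print(bot.read_state()["tool_pos"], bot.read_state()["tcp_rot"])
E
```

```text
537 [0.4931 0.3733 0.2104] ((0.4934156835079193, 0.3724154829978943), 0.010667223483324051) 273.99813780260706 153.3854748603352 [0.49325244 0.37329364 0.211     ]
rim ((0.4944923520088196, 0.3698800802230835), (0.045794159173965454, 0.0464872308075428), 38.98900604248047)
[0.45426482 0.31588872 0.32099692] [ 3.08323062  0.59753416 -0.00409061]
```

The spout's cap is at (0.493,0.373) and the mouth's centre at (0.494,0.370), so the arm is over the flask to about 0.5 mm across and 3 mm along it. Next is the button.

step_arm --pt "0 2.5 3.7 0 0" --pt "0 5 7.3 0 0" --pt "0 7.4 11 0 0" --pt "0 7.4 11 0 0" --pt "0 7.4 11 0 0" --pt "0 7.4 11 4 0" --pt "0 7.4 11 8 0" --pt "0 7.4 11 11 0" --pt "0 7.4 11 11.8 0" --pt "0 7.4 11 11.8 0" --pt "0 7.4 11 11.8 0"

```text
time: 12.8
tool_pos: [0.5654, 0.2429, 0.2065]
tcp_rot: [-3.083, -0.599, -0.003]
wrist_force: [0.4, 0.8, 0.1]
width: 0.003
grip_force: 0.0
```

```bash
python3 - <<'E'
from h import *
s=bot.read_state();print(s['tool_pos'],s['wrist_force'])
w=wcam();p,d=bot.read_camera("wrist");h=cv2.cvtColor(p,cv2.COLOR_RGB2HSV);m=cv2.inRange(h,(45,100,40),(85,255,255));n,l,st,ce=cv2.connectedComponentsWithStats(m)
for i in np.argsort(-st[1:,4])[:2]+1: print("green",st[i],ce[i],onplane(w,*ce[i],.232).round(4))
E
```

```text
[0.5653977  0.24292845 0.20654014] [0.4030516  0.82596849 0.11883137]
green [ 299  289   61   38 1384] [329.36849711 306.48627168] [0.5719 0.2451 0.232 ]
green [546 200   8   5  34] [549.5        201.91176471] [0.6458 0.1828 0.232 ]
```

The button is centred under the fingers (column 329 against 328). I'll go down step by step and watch the force.

step_arm --pt "0 0 0 0.8 0" --pt "0 0 0 1.2 0" --pt "0 0 0 1.5 0" --pt "0 0 0 1.7 0" --pt "0 0 0 1.8 0" --pt "0 0 0 1.8 0" --pt "0 0 0 1.8 0"

```text
time: 13.55
tool_pos: [0.5657, 0.2424, 0.1886]
tcp_rot: [-3.084, -0.597, -0.003]
wrist_force: [-1.0, -0.3, 6.3]
width: 0.001
grip_force: 3.4
```

step_arm --pt "0 0 0 0.15 0" --pt "0 0 0 0.3 0" --pt "0 0 0 0.3 0" --pt "0 0 0 0.3 0"

```text
time: 13.95
tool_pos: [0.5659, 0.2424, 0.1884]
tcp_rot: [-3.084, -0.597, -0.006]
wrist_force: [-5.9, -0.9, 17.3]
width: -0.003
grip_force: 8.5
```

The button is at its stop: the TCP came to rest at 0.188 and the force rose to 17 N. I'll release it and retreat up and clear.

step_arm --pt "0 0 0 -1 0" --pt "0 0 0 -3 0" --pt "0 0 0 -7 0" --pt "0 0 0 -12 0" --pt "0 -5 2 -15 0" --pt "0 -8 4 -17 0" --pt "0 -8 4 -17 0" --pt "0 -8 4 -17 0"

```text
time: 14.75
tool_pos: [0.5057, 0.1745, 0.355]
tcp_rot: [-3.084, -0.595, -0.004]
wrist_force: [0.3, 0.0, 0.1]
width: 0.0
grip_force: 0.0
```

```bash
python3 - <<'E'
from h import *
w=wcam();p,d=bot.read_camera("wrist");print(bot.read_state()["tool_pos"],bot.read_state()["wrist_force"])
h=cv2.cvtColor(p,cv2.COLOR_RGB2HSV)
us,vs=np.meshgrid(range(0,640),range(0,480));us=us.ravel();vs=vs.ravel();k=d[vs,us]>0;us=us[k];vs=vs[k];X=depthpts(w,d,us,vs)
r=np.hypot(*(X[:,:2]-[.564,.242]).T);s=h[vs,us,1]
k=(X[:,2]>.203)&(X[:,2]<.22)&(r>.138)&(r<.165)&(s<60)
if k.sum():print("cap",k.sum(),X[k].mean(0).round(4))
k=(abs(X[:,2]-.167)<.006)&(np.hypot(*(X[:,:2]-[.496,.369]).T)<.04);print("rim",k.sum());
if k.sum()>20:print(cv2.fitEllipse(X[k,:2].astype(np.float32)))
k=(h[vs,us,0]>45)&(h[vs,us,0]<85)&(s>100)&(r<.02);print("button z",np.median(X[k,2]),k.sum())
E
```

```text
[0.50562045 0.1749707  0.35341985] [ 0.19774996 -0.15884956  0.45124755]
cap 459 [0.4932 0.3731 0.2107]
rim 978
((0.49484673142433167, 0.3690328001976013), (0.04588247090578079, 0.046202968806028366), 19.705013275146484)
button z 0.2324975482255883 1160
```

Everything checks out: the cap is unmoved over the mouth, the button is back up at 0.232, and the robot is clear.

```bash
python3 -c "
from workcell import bot
print(bot.finish_job())"
```

```text
the job is handed in; nothing more can be done
None
```

The job is handed in: the spout stands about 4 mm from the centre of the blue flask's mouth, start was then pressed to its stop and came back up, the robot is clear, and I saw no glassware or bottles disturbed.

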